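# Put the pair of markers away in the desk tray

### The arm

A 6-joint arm with a two-finger parallel gripper is mounted at the origin on the work surface. World frame = base frame: x ahead of the robot, y to its left, z up, the work surface at z = 0. Lengths are in m, angles in rad, forces in N, time in s.
With the tool pointing down it reaches from about 0.35 to 0.775 m from the base axis. Payload 7.3 kg.
Tool frame: the origin (TCP) lies on the centre line of the jaws, within the pads' length; the fingertips stand tip_reach ahead of it and the grasp point (between the pads) lies 6 mm ahead of it (tip_reach is the distance from the TCP to the fingertips, in m); x points along the fingers, y is the direction in which the jaws open and shut, and the axes are right-handed (so a half turn about x gives the same grasp; the last joint's range is limited). The gripper opens to 92 mm and grips with 3 to 60 N. Pads are 19 mm wide; open, the fingers measure 130 mm over their backs; the gripper's body (75 mm by 190 mm) begins 47 mm behind the grasp point.
Start: joints at [-1.451, 0.342, 1.524, -0, 1.275, -0.146], TCP at [0.138, -0.507, 0.252] pointing down, gripper open.
Joint ranges: [-2.53, 2.53], [-0.77, 2.02], [0.04, 2.7], [-1, 4.14], [0.28, 2.66], [-3.11, 3.11]. Speed limits (rad/s): [2.57, 2.57, 3.14, 3.14, 3.14, 3.14].

### API

Orientations are given as [roll, pitch, yaw] about the fixed x, y, z axes, in that order (R = Rz(yaw) Ry(pitch) Rx(roll)).
In Python, from cell import observe, read_camera, get_calibration, hand_in, tip_reach gives the robot as it stands. The module is installed in compiled form; this text tells all that it offers.
- The arm moves only by the shell command python3 -m crank 'ROWS' [FORCE]. ROWS is JSON, a list of rows, each an object of numbers: "fingers": the opening, from -1 (shut) to 1 (fully open); "tx", "ty", "tz": the shift along the tool's x, y, z in units of 40 mm (1.0 is 40 mm); "roll": the turn about the tool's x in units of 10 degrees (1.0 is 10 degrees). In form: [{"fingers": .., "tx": .., "ty": .., "tz": .., "roll": ..}, ...]. A call has exactly 8 rows; each row is the pose to reach, as a shift and turn from the pose commanded when the call began, along the tool's axes at that moment; what a row does not reach only later rows make up. A row lasts 1/8 s, in which the tool goes at most 62.5 mm and 10.7 degrees, less where a joint would pass 70% of its speed; a pose out of reach is approached as far as the arm can. A call with a gripper value outside its range is refused whole. The fingers move at their own pace and stop on an object; FORCE is the grip in N (left out, the last holds). Time passes only in rows, so rows that repeat a pose let the fingers close, or fill a call up. It gives the time, the measured TCP pose, the force and the opening at its end, in the units of the state.
- observe(): the state, without advancing time (a new reading comes with each control period).
- read_camera(name): name is "scene" or "top" or "wrist"; returns (picture, depth): 384x512x3 uint8, red, green, blue; 384x512 float32, m along the optical axis (not along the pixel's ray), 0 where there is no reading.
- get_calibration(name): a dict with "vertical_fov" (degrees; the focal length in pixels is half the picture's height over the tangent of half this angle, whatever the lens; pixels are square), "cx", "cy" (the principal point, pixels), "dist_coeffs" ([k1, k2, p1, p2, k3] as OpenCV has them; the pictures are not rectified), "pose" (4x4, takes a point from camera to world coordinates); the wrist camera has in their place "T_tool_cam" (4x4, takes a point from camera to tool coordinates, whose origin is the TCP and whose axes are the tool frame's). Camera axes: x right, y down, z forward; pixel columns grow to the right and rows downward; lengths in m; the calibration is good to about 2 mm. A picture is of the moment at which its call begins: read the wrist's pose just before it. get_calibration takes no time and is no camera call.
- hand_in(): hands the job in, once; it reports no verdict.
The state is a dict: "time": time; "qpos": joint angles; "qvel": joint speeds; "joint_efforts": joint torques, N m; "tool_pos": TCP position; "tool_rot": TCP orientation; "contact_force": force on the tool from outside, world axes, zero at the start; "torque": the same for the moment, N m; "opening": finger opening in m.
Only numpy, scipy, OpenCV 4.12 (cv2) and the standard library are available. Lean on these libraries where they do the work, as an engineer would, in place of code of your own. Each camera call takes 0.05 s, during which the arm holds its last target. There are 200 camera calls.

### The job

Two long square markers are lying side by side on the note pad of this duty desk. Pick both up together in one grasp, and set them down, without dropping them, lengthways in the shallow wooden desk tray, lying flat inside its rim and still side by side. Leave the single short marker on the desk where it is.

Things in the scene. Friction and masses are not known exactly. Their poses are not given: they have to be found in the camera images.
- marker_a: Long square marker, plain grey barrel, black cap, 130 x 22 x 22 mm, about 35 g, flat on a white paper note pad (200 x 145 mm, 10 mm thick, fixed to the desk), parallel to its twin marker_b: gap 2 to 5 mm, ends level within 4 mm, together 46 to 49 mm wide. Both slide freely. Origin: centre of its underside; x along its length to the cap, z up.
- marker_b: Long square marker, plain grey barrel, black cap, 130 x 22 x 22 mm, about 35 g, lying flat on the note pad, the twin of marker_a, on marker_a's -y side. Origin: centre of its underside; x along its length to the cap, z up.
- tray: Shallow light-wood desk tray, fixed to the desk, empty: 192 x 142 mm outside, 180 x 130 mm inside the rim. The floor's top is 6 mm above the desk and the rim, 6 mm thick, stands only 6 mm above the floor (12 mm above the desk). Origin: centre of its underside, at desk height; x along its length, y across.
- short_marker: A single marker of the same make but only 80 mm long (22 mm square, grey with a black cap), lying flat on the desk between the pad and the tray. To be left alone. Origin: centre of its underside; x along its length to the cap, z up.
Not all that is in view belongs to the job. Leave any pink or purple look-alike of the marker_b alone.

How it is judged:
By the outcome, as a careful person would: the job done as asked, in the order asked, and still so for the second after the job is handed in, with the robot touching nothing.
It also fails if it takes over 40 s, if anything falls off the work surface, if the arm or the gripper's body presses on something with over 40 N, if the wrist force passes 120 N, or if a joint passes its speed limit or range.

## Working session

There is one attempt and no reset: what is moved stays moved. The work goes in short steps, Python scripts to look and compute and a shell command to move; the robot and the scene stay as the last step left them, time stands still between calls to the robot, and variables do not carry over. Pictures are saved under pics/ and viewed, about 8 in all and at most 12, crops included, and the job is handed in when it is done.

```bash
mkdir -p pics; cat > h.py <<'E'
import numpy as np, cv2
from cell import *
from scipy.spatial.transform import Rotation as R
def K(c): 
    f=192/np.tan(np.radians(c["vertical_fov"])/2); return np.array([[f,0,c["cx"]],[0,f,c["cy"]],[0,0,1.]])
def tool():
    s=observe(); T=np.eye(4); T[:3,:3]=R.from_euler('xyz',s["tool_rot"]).as_matrix(); T[:3,3]=s["tool_pos"]; return T
def pose(n,T=None):
    c=get_calibration(n); return (T@np.array(c["T_tool_cam"])) if n=="wrist" else np.array(c["pose"])
def pix(n,P,pts,z):
    "pixels -> world points on plane height z"
    c=get_calibration(n); u=cv2.undistortPoints(np.array(pts,float).reshape(-1,1,2),K(c),np.array(c["dist_coeffs"],float))[:,0]
    d=np.c_[u,np.ones(len(u))]@P[:3,:3].T; return P[:3,3]+d*((z-P[2,3])/d[:,2])[:,None]
def dep(n,P,pts,D):
    c=get_calibration(n); u=cv2.undistortPoints(np.array(pts,float).reshape(-1,1,2),K(c),np.array(c["dist_coeffs"],float))[:,0]
    z=np.array([D[int(round(q[1])),int(round(q[0]))] for q in pts]); return (np.c_[u,np.ones(len(u))]*z[:,None])@P[:3,:3].T+P[:3,3]
def shot(n,f,box=None,s=1.5):
    T=tool(); p,D=read_camera(n); P=pose(n,T); np.savez(f"pics/{f}.npz",p=p,D=D,P=P)
    if box: x,y,w,h=box; p=p[y:y+h,x:x+w]
    cv2.imwrite(f"pics/{f}.png",cv2.resize(p[:,:,::-1],None,fx=s,fy=s,interpolation=cv2.INTER_CUBIC)); return P,D
E
python3 - <<'E'
from h import *
s=observe(); print(s, tip_reach if not callable(tip_reach) else tip_reach()); print(tool().round(3))
P,D=shot("top","top1"); print(P.round(3))
E
```

```text
{'time': 0.0, 'qpos': array([-1.45099048e+00,  3.42701745e-01,  1.52503851e+00,  1.89447900e-05,
        1.27538630e+00, -1.45943823e-01]), 'qvel': array([-0.00146152, -0.00127589, -0.00033843,  0.00039243,  0.00018975,
        0.00078668]), 'joint_efforts': array([ 8.73246427e-04, -4.31241417e+01, -2.44219798e+01,  7.18881330e-02,
        5.59620315e-02, -1.31634051e-04]), 'tool_pos': array([ 0.13789197, -0.50617892,  0.25104832]), 'tool_rot': array([-1.72854983,  1.56926232,  1.67878696]), 'contact_force': array([0.64967759, 0.27385379, 0.28814668]), 'torque': array([-0.02516661, -0.0144661 , -0.0282022 ]), 'opening': 0.0918359581339926} 0.025
[[-0.     0.263 -0.965  0.138]
 [ 0.002 -0.965 -0.263 -0.506]
 [-1.    -0.002 -0.     0.251]
 [ 0.     0.     0.     1.   ]]
[[-0.004 -0.995  0.095  0.355]
 [-1.     0.006  0.019 -0.191]
 [-0.02  -0.095 -0.995  1.418]
 [ 0.     0.     0.     1.   ]]
```

View pics/top1.png

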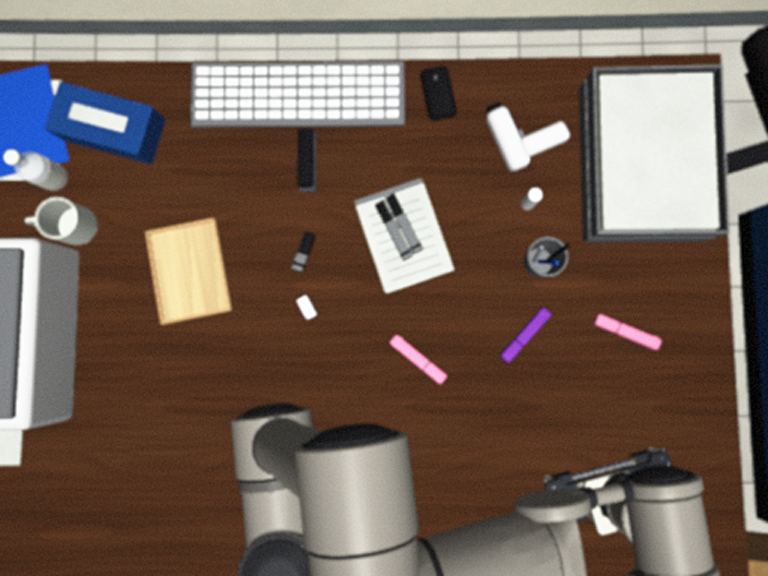

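The top view shows the pair on the pad around (400,227), the tray around (188,271), the short marker at (303,252), and pink/purple decoys further down.

```bash
python3 - <<'E'
from h import *
d=np.load("pics/top1.npz");P=d["P"];D=d["D"]
m=pix("top",P,np.array([(376,202),(397,194),(423,249),(404,259)])/1.5,.032)
t=pix("top",P,np.array([(145,231),(215,219),(231,309),(161,324)])/1.5,.012)
s=pix("top",P,np.array([(308,233),(298,270)])/1.5,.022)
for n,a in(("m",m),("t",t)):
    print(n,a.round(3).tolist(),a.mean(0).round(3),[np.linalg.norm(a[i]-a[i-1]).round(3) for i in range(4)])
    l=(a[0]+a[1]-a[2]-a[3]); print(np.degrees(np.arctan2(l[1],l[0])))
print(s.round(3),dep("top",P,np.array([(400,227),(188,271),(303,252)])/1.5,D).round(3))
c=m.mean(0);T=tool();off=T[:3,:3].T@(c-T[:3,3]);print("off tool mm",off*1000, (off/.04).round(2))
E
```

```text
m [[0.637, -0.143, 0.032], [0.653, -0.185, 0.032], [0.541, -0.236, 0.032], [0.521, -0.198, 0.032]] [ 0.588 -0.191  0.032] [np.float64(0.128), np.float64(0.045), np.float64(0.123), np.float64(0.043)]
25.129739334322114
t [[0.584, 0.328, 0.012], [0.608, 0.187, 0.012], [0.424, 0.151, 0.012], [0.395, 0.291, 0.012]] [0.503 0.239 0.012] [np.float64(0.193), np.float64(0.143), np.float64(0.187), np.float64(0.143)]
11.071799006571425
[[ 0.576 -0.005  0.022]
 [ 0.501  0.015  0.022]] [[ 0.585 -0.191  0.036]
 [ 0.501  0.239  0.012]
 [ 0.538  0.005  0.021]]
off tool mm [ 219.44946836 -186.03952562 -516.76155918] [  5.49  -4.65 -12.92]
```

```bash
python3 -m crank '[{"fingers":1,"tx":0,"ty":-0.5,"tz":-1.4,"roll":-0.1},{"fingers":1,"tx":0,"ty":-1,"tz":-2.8,"roll":-0.2},{"fingers":1,"tx":0,"ty":-1.5,"tz":-4.2,"roll":-0.4},{"fingers":1,"tx":0,"ty":-2,"tz":-5.6,"roll":-0.6},{"fingers":1,"tx":0,"ty":-2.5,"tz":-7,"roll":-0.8},{"fingers":1,"tx":0,"ty":-3,"tz":-8.4,"roll":-0.95},{"fingers":1,"tx":0,"ty":-3.5,"tz":-9.7,"roll":-0.95},{"fingers":1,"tx":0,"ty":-4,"tz":-11,"roll":-0.95}]' 15
python3 -m crank '[{"fingers":1,"tx":0,"ty":-0.2,"tz":-0.6,"roll":0},{"fingers":1,"tx":0.3,"ty":-0.3,"tz":-1.2,"roll":0},{"fingers":1,"tx":0.7,"ty":-0.3,"tz":-1.75,"roll":0},{"fingers":1,"tx":1,"ty":-0.3,"tz":-1.95,"roll":0},{"fingers":1,"tx":1,"ty":-0.3,"tz":-1.95,"roll":0},{"fingers":1,"tx":1,"ty":-0.3,"tz":-1.95,"roll":0},{"fingers":1,"tx":1,"ty":-0.3,"tz":-1.95,"roll":0},{"fingers":1,"tx":1,"ty":-0.3,"tz":-1.95,"roll":0}]'
python3 - <<'E'
from h import *
P,D=shot("wrist","w1");print(P.round(3));print(tool().round(3))
E
```

```text
time: 1.05
tool_pos: [0.5216, -0.2352, 0.2512]
tool_rot: [-0.762, 1.57, 2.811]
contact_force: [0.4, -1.1, 0.1]
opening: 0.0916
time: 2.05
tool_pos: [0.5862, -0.1935, 0.2124]
tool_rot: [2.162, 1.57, -0.549]
contact_force: [-0.2, -0.1, 1.4]
opening: 0.0918
[[ 0.417 -0.877 -0.24   0.651]
 [-0.909 -0.402 -0.11  -0.163]
 [ 0.001  0.264 -0.965  0.345]
 [ 0.     0.     0.     1.   ]]
[[ 0.001  0.418 -0.908  0.586]
 [-0.    -0.908 -0.418 -0.193]
 [-1.     0.001 -0.     0.212]
 [ 0.     0.     0.     1.   ]]
```

View pics/w1.png

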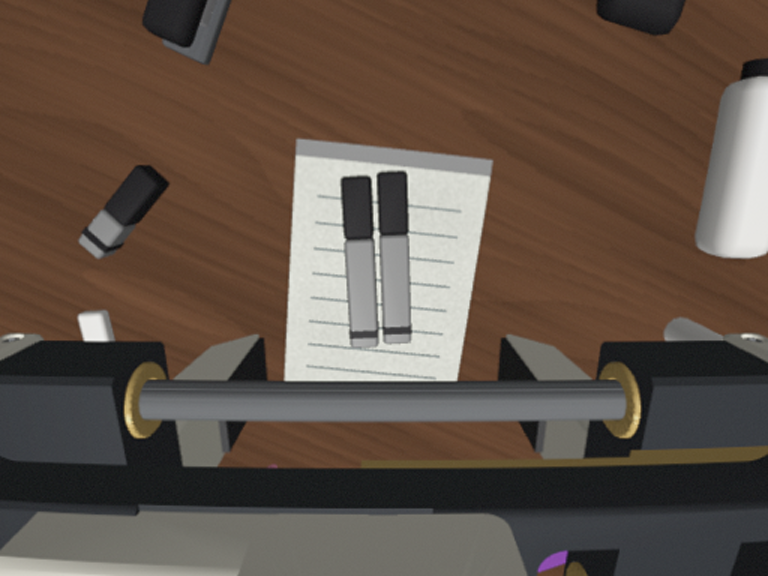

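The wrist view shows the pair: left marker from (356,177) to (363,346), right one from (392,172) to (397,342), nearly straight between the jaws.

```bash
python3 - <<'E'
from h import *
d=np.load("pics/w1.npz");P=d["P"];D=d["D"]
a=pix("wrist",P,np.array([(341,178),(371,177),(378,346),(350,347),(377,173),(407,171),(411,341),(384,343)])/1.5,.032)
print(a.round(4)[:,:2].tolist()); 
for q in(a[:4],a[4:]):
    l=q[0]+q[1]-q[2]-q[3];print(q.mean(0).round(4),np.linalg.norm(l)/2,np.degrees(np.arctan2(l[1],l[0])),np.linalg.norm(q[0]-q[1]))
print(dep("wrist",P,np.array([(362,290),(395,290),(330,290)])/1.5,D).round(3))
T=tool();o=T[:3,:3].T@(a.mean(0)-T[:3,3]);print("off",o*1000,(o/.04).round(3),np.degrees(np.arctan2(T[1,1],T[0,1]))+90)
E
```

```text
[[0.6366, -0.139], [0.6459, -0.1577], [0.5331, -0.2145], [0.5234, -0.1952], [0.6501, -0.1604], [0.66, -0.1788], [0.5474, -0.2358], [0.5373, -0.2176]]
[ 0.5847 -0.1766  0.032 ] 0.1263419271640314 26.55947978861942 0.020923451605207435
[ 0.5987 -0.1982  0.032 ] 0.1263634590307628 26.893146164983474 0.02087341768557542
[[ 0.569 -0.185  0.032]
 [ 0.579 -0.208  0.031]
 [ 0.552 -0.164  0.01 ]]
off [180.26983317  -3.27758575  -7.4854808 ] [ 4.507 -0.082 -0.187] 24.703389600886638
```

```bash
python3 -m crank '[{"fingers":1,"tx":0.5,"ty":-0.08,"tz":-0.19,"roll":-0.2},{"fingers":1,"tx":1.2,"ty":-0.08,"tz":-0.19,"roll":-0.2},{"fingers":1,"tx":2,"ty":-0.08,"tz":-0.19,"roll":-0.2},{"fingers":1,"tx":2.8,"ty":-0.08,"tz":-0.19,"roll":-0.2},{"fingers":1,"tx":3.5,"ty":-0.08,"tz":-0.19,"roll":-0.2},{"fingers":1,"tx":4,"ty":-0.08,"tz":-0.19,"roll":-0.2},{"fingers":1,"tx":4.25,"ty":-0.08,"tz":-0.19,"roll":-0.2},{"fingers":1,"tx":4.35,"ty":-0.08,"tz":-0.19,"roll":-0.2}]'
python3 -m crank '[{"fingers":0.6,"tx":0,"ty":0,"tz":0,"roll":0},{"fingers":0.4,"tx":0,"ty":0,"tz":0,"roll":0},{"fingers":0.2,"tx":0,"ty":0,"tz":0,"roll":0},{"fingers":0.1,"tx":0,"ty":0,"tz":0,"roll":0},{"fingers":0,"tx":0,"ty":0,"tz":0,"roll":0},{"fingers":-0.1,"tx":0,"ty":0,"tz":0,"roll":0},{"fingers":-0.2,"tx":0,"ty":0,"tz":0,"roll":0},{"fingers":-0.3,"tx":0,"ty":0,"tz":0,"roll":0}]' 20
python3 - <<'E'
from h import *
P,D=shot("wrist","w2");print(tool().round(4), observe()["opening"])
E
```

```text
time: 3.1
tool_pos: [0.5919, -0.1871, 0.0376]
tool_rot: [1.113, 1.571, -1.562]
contact_force: [0.1, -0.4, 0.1]
opening: 0.0918
time: 4.1
tool_pos: [0.5919, -0.1871, 0.0378]
tool_rot: [1.498, 1.571, -1.177]
contact_force: [0.0, 0.9, 1.2]
opening: 0.0438
[[ 1.000e-04  4.498e-01 -8.931e-01  5.919e-01]
 [-2.000e-04 -8.931e-01 -4.498e-01 -1.870e-01]
 [-1.000e+00  2.000e-04 -1.000e-04  3.780e-02]
 [ 0.000e+00  0.000e+00  0.000e+00  1.000e+00]] 0.04357818928758782
```

View pics/w2.png

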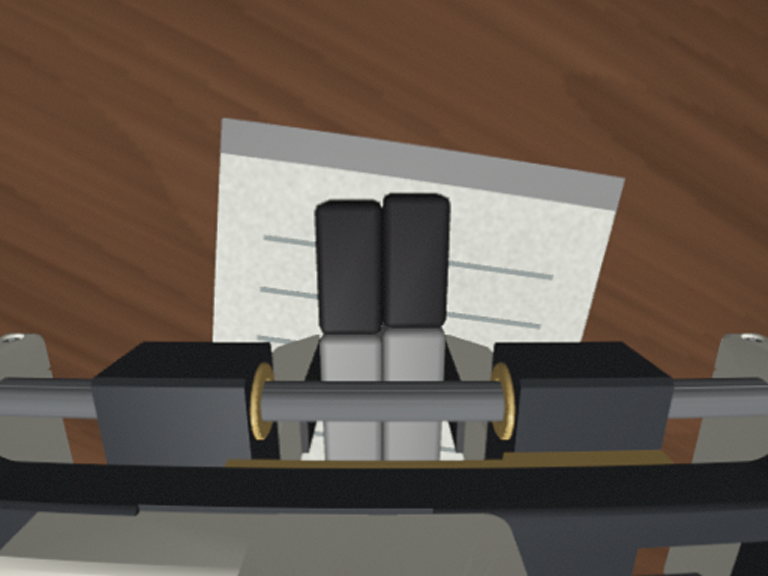

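```bash
python3 -m crank '[{"fingers":-0.3,"tx":-0.1,"ty":0,"tz":0,"roll":0},{"fingers":-0.3,"tx":-0.3,"ty":0,"tz":0,"roll":0},{"fingers":-0.3,"tx":-0.7,"ty":0,"tz":0,"roll":0},{"fingers":-0.3,"tx":-1.2,"ty":0,"tz":0,"roll":0},{"fingers":-0.3,"tx":-1.7,"ty":0,"tz":0,"roll":0},{"fingers":-0.3,"tx":-2.2,"ty":0,"tz":0,"roll":0},{"fingers":-0.3,"tx":-2.45,"ty":0,"tz":0,"roll":0},{"fingers":-0.3,"tx":-2.5,"ty":0,"tz":0,"roll":0}]' 30
python3 - <<'E'
from h import *
P,D=shot("scene","s1");print(observe()["opening"]);T=tool();o=T[:3,:3].T@(np.array([.503,.239,0])-T[:3,3]);print(o/.04)
E
```

```text
time: 5.15
tool_pos: [0.5921, -0.1871, 0.1388]
tool_rot: [2.176, 1.569, -0.499]
contact_force: [0.5, 0.9, -1.3]
opening: 0.0435
0.04375345900408099
[  3.45023897 -10.51368395  -2.80459851]
```

View pics/s1.png

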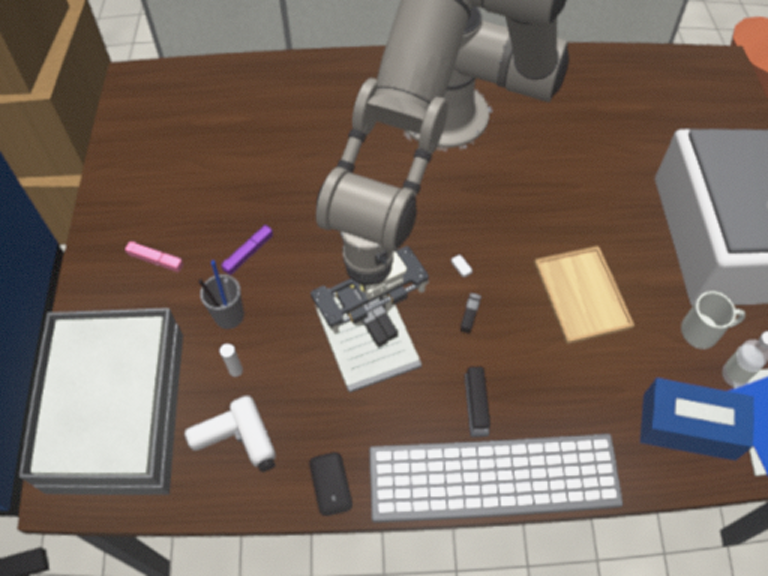

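The pair is held and lifted at (380,328); the tray at (585,293) is empty, with free room around it.

```bash
python3 -m crank '[{"fingers":-0.3,"tx":0,"ty":-0.2,"tz":-0.05,"roll":0},{"fingers":-0.3,"tx":0,"ty":-0.7,"tz":-0.2,"roll":0.1},{"fingers":-0.3,"tx":0,"ty":-1.5,"tz":-0.4,"roll":0.3},{"fingers":-0.3,"tx":0,"ty":-2.4,"tz":-0.65,"roll":0.4},{"fingers":-0.3,"tx":0,"ty":-3.4,"tz":-0.9,"roll":0.6},{"fingers":-0.3,"tx":0,"ty":-4.4,"tz":-1.2,"roll":0.7},{"fingers":-0.3,"tx":0,"ty":-5.2,"tz":-1.4,"roll":0.8},{"fingers":-0.3,"tx":0,"ty":-5.6,"tz":-1.5,"roll":0.8}]'
python3 - <<'E'
from h import *
T=tool();o=T[:3,:3].T@(np.array([.503,.239,0])-T[:3,3]);print(o/.04,np.degrees(np.arctan2(T[1,1],T[0,1]))+90,observe()["opening"])
E
```

```text
time: 6.2
tool_pos: [0.5436, 0.0419, 0.1371]
tool_rot: [-0.389, 1.569, 3.082]
contact_force: [0.9, 0.4, -2.3]
opening: 0.0437
[ 3.4297305  -4.98971952 -0.63565118] 18.84756745099115 0.043734137981118706
```

```bash
python3 -m crank '[{"fingers":-0.3,"tx":0,"ty":-0.3,"tz":-0.05,"roll":0.1},{"fingers":-0.3,"tx":0,"ty":-1,"tz":-0.15,"roll":0.2},{"fingers":-0.3,"tx":0,"ty":-1.9,"tz":-0.25,"roll":0.3},{"fingers":-0.3,"tx":0,"ty":-2.9,"tz":-0.35,"roll":0.5},{"fingers":-0.3,"tx":0,"ty":-3.8,"tz":-0.5,"roll":0.6},{"fingers":-0.3,"tx":0,"ty":-4.6,"tz":-0.6,"roll":0.7},{"fingers":-0.3,"tx":0,"ty":-4.9,"tz":-0.64,"roll":0.78},{"fingers":-0.3,"tx":0,"ty":-5,"tz":-0.64,"roll":0.78}]'
python3 - <<'E'
from h import *
P,D=shot("wrist","w3");T=tool();o=T[:3,:3].T@(np.array([.503,.239,0])-T[:3,3]);print(o/.04,np.degrees(np.arctan2(T[1,1],T[0,1]))+90,observe()["opening"])
E
```

```text
time: 7.2
tool_pos: [0.5047, 0.2376, 0.1374]
tool_rot: [0.884, 1.57, -2.066]
contact_force: [-0.1, -0.4, -0.6]
opening: 0.0438
[ 3.43659501 -0.04560124  0.03196977] 10.947909648695884 0.043832561207798014
```

View pics/w3.png

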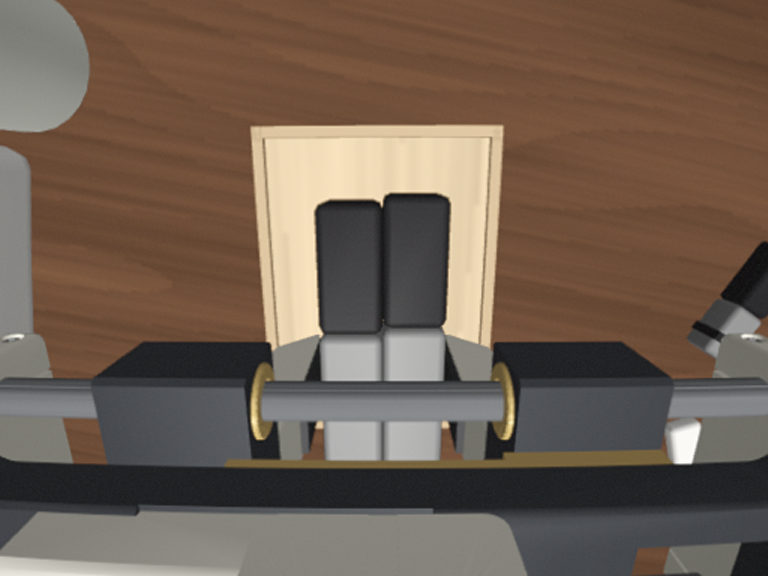

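Looking down on the tray: its far rim corners are at (252,127) and (503,127), the near rim shows at about (315,428), and the pair is centred and parallel to it.

```bash
python3 - <<'E'
from h import *
d=np.load("pics/w3.npz");a=pix("wrist",d["P"],np.array([(252,127),(503,127),(315,428)])/1.5,.012);print(a.round(3))
e=a[0]-a[1];print(np.linalg.norm(e),np.degrees(np.arctan2(e[1],e[0]))-90)
x=np.array([e[1],-e[0]])/np.linalg.norm(e);print("centre",(a[0]+a[1])[:2]/2-.096*x)
T=tool();print(T[:3,:3].T@(np.r_[(a[0]+a[1])[:2]/2-.096*x,0]-T[:3,3])/.04)
E
```

```text
[[0.586 0.328 0.012]
 [0.613 0.19  0.012]
 [0.404 0.264 0.012]]
0.14097122526303585 10.88320240895004
centre [0.50530613 0.24061853]
[ 3.43655874 -0.07437869 -0.03231887]
```

```bash
python3 -m crank '[{"fingers":-0.3,"tx":0.3,"ty":-0.07,"tz":0,"roll":0},{"fingers":-0.3,"tx":0.8,"ty":-0.07,"tz":0,"roll":0},{"fingers":-0.3,"tx":1.4,"ty":-0.07,"tz":0,"roll":0},{"fingers":-0.3,"tx":1.9,"ty":-0.07,"tz":0,"roll":0},{"fingers":-0.3,"tx":2.25,"ty":-0.07,"tz":0,"roll":0},{"fingers":-0.3,"tx":2.45,"ty":-0.07,"tz":0,"roll":0},{"fingers":-0.3,"tx":2.55,"ty":-0.07,"tz":0,"roll":0},{"fingers":-0.3,"tx":2.58,"ty":-0.07,"tz":0,"roll":0}]'
python3 -c "from cell import observe;s=observe();print(s['tool_pos'],s['contact_force'],s['opening'])"
```

```text
time: 8.25
tool_pos: [0.5044, 0.2404, 0.0347]
tool_rot: [3.128, 1.57, 0.177]
contact_force: [-0.5, -0.1, -0.4]
opening: 0.0436
[0.50442373 0.24043934 0.03466178] [-0.46596792 -0.14007957 -0.42843568] 0.043580158201698825
```

```bash
python3 -m crank '[{"fingers":-0.3,"tx":0.01,"ty":0,"tz":0,"roll":0},{"fingers":-0.3,"tx":0.02,"ty":0,"tz":0,"roll":0},{"fingers":-0.3,"tx":0.02,"ty":0,"tz":0,"roll":0},{"fingers":-0.3,"tx":0.02,"ty":0,"tz":0,"roll":0},{"fingers":-0.05,"tx":0.02,"ty":0,"tz":0,"roll":0},{"fingers":0.05,"tx":0.02,"ty":0,"tz":0,"roll":0},{"fingers":0.15,"tx":0.02,"ty":0,"tz":0,"roll":0},{"fingers":0.25,"tx":0.02,"ty":0,"tz":0,"roll":0}]' 5
python3 -m crank '[{"fingers":0.25,"tx":0,"ty":0,"tz":0,"roll":0},{"fingers":0.25,"tx":0,"ty":0,"tz":0,"roll":0},{"fingers":0.25,"tx":-0.2,"ty":0,"tz":0,"roll":0},{"fingers":0.25,"tx":-0.6,"ty":0,"tz":0,"roll":0},{"fingers":0.25,"tx":-1.2,"ty":0,"tz":0,"roll":0},{"fingers":0.25,"tx":-2,"ty":0,"tz":0,"roll":0},{"fingers":0.25,"tx":-2.8,"ty":0,"tz":0,"roll":0},{"fingers":0.25,"tx":-3.5,"ty":0,"tz":0,"roll":0}]'
python3 - <<'E'
from h import *
P,D=shot("wrist","w4")
E
```

```text
time: 9.25
tool_pos: [0.5042, 0.2404, 0.0337]
tool_rot: [1.877, 1.571, -1.074]
contact_force: [-0.6, -0.1, 0.4]
opening: 0.0564
time: 10.25
tool_pos: [0.5044, 0.2405, 0.1764]
tool_rot: [-3.079, 1.569, 0.253]
contact_force: [-0.9, 0.0, -0.9]
opening: 0.0575
```

View pics/w4.png

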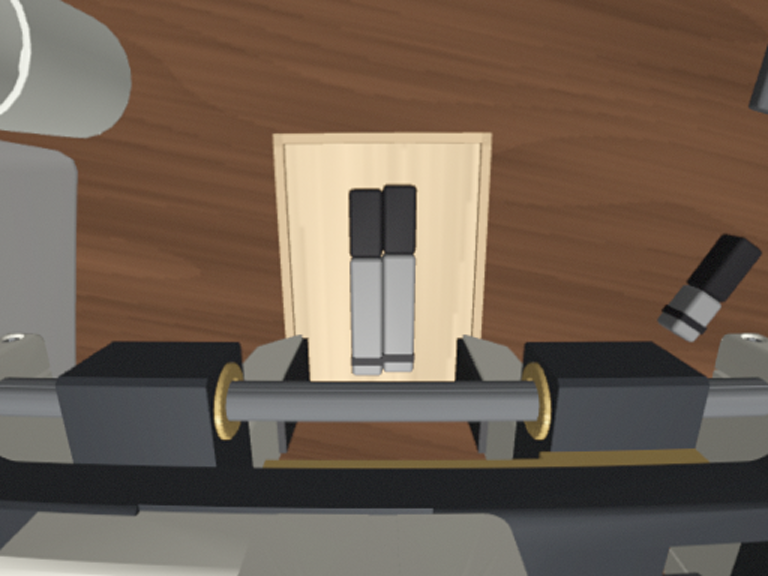

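The two markers lie side by side in the tray from (383,186) to (383,374), well inside the rim. I'll check their heights and whether the short marker has moved, then hand in.

```bash
python3 - <<'E'
from h import *
d=np.load("pics/w4.npz")
print(dep("wrist",d["P"],np.array([(366,210),(368,340),(399,210),(398,340),(330,250)])/1.5,d["D"]).round(4))
print(pix("wrist",d["P"],np.array([(747,244),(677,328)])/1.5,.022).round(3), observe()["contact_force"])
print(hand_in())
E
```

```text
[[0.5507 0.2602 0.0276]
 [0.4639 0.2429 0.0274]
 [0.5547 0.2395 0.0276]
 [0.4678 0.2226 0.0275]
 [0.5169 0.2804 0.0065]]
[[ 0.579 -0.001  0.022]
 [ 0.512  0.027  0.022]] [2.3525496  0.90487959 3.24838137]
the job is handed in; nothing more can be done
None
```

I picked up both long markers in one grasp, carried them over the desk, set them down in the middle of the tray and backed the gripper off. The job was handed in at about 10.3 s of the 40 s limit.

- **Markers:** in the last wrist picture they lie side by side, parallel to the tray's length and clear of the rim. Depth puts both tops at 27–28 mm at each end. That is right for lying flat, given the 6 mm floor and 22 mm barrels.
- **Grip:** the opening stayed at 43.5–43.8 mm throughout the carry, so nothing slipped.
- **Short marker:** the arm passed well above it and never touched it. My before and after readings of its ends agree only roughly: about 5 mm apart at the cap and about 16 mm at the other end. I put that down to rough pixel picks from two different cameras, but I did not re-measure it.
- **Force:** the last reading before hand-in was about 4 N with the gripper raised and empty. Earlier readings were mostly 1–2 N. I took it for sensor noise, because nothing was within reach of the fingers.

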